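Shim the rocking block heater

TASK

The block heater on the lab bench rocks because one of its four feet is too short to reach the bench. With the fingertips, push the wooden wedge shim that lies beside it, thin end first, under that short foot until it fits snugly and takes load, without shoving the heater along or jacking it out of level; then press down firmly from above on the top of the heater's case at the corner by that foot to check that it no longer rocks, and move clear. Only push and press: never pick up the shim or the heater, and leave the other things where they stand.

Things in the scene. Friction and masses are not known exactly. Their poses are not given: they have to be found in the camera images.
- heater: Block heater, loose, about 2.2 kg: white case 150 x 150 mm on two dark crossbars (216 mm long, undersides 24 mm up) that stick out 33 mm left and right of the case. Origin: centre, at bench level. x points away from the dark control panel, y to its left along the bars, z up. Round feet 18 mm across at x = +-65, y = +-95 mm under the bar ends, 24 mm tall except the short one.
- heater_top (a point): centre of the heater's case top, 98 mm above the bench. A metal block with tubes stands up to 17 mm above it at x from -20 to +64, y from -58 to +6 mm (heater axes); the rest of the top is flat.
- short_foot (a point): centre of the underside of the short foot (heater x = -65, y = +95 mm), which hangs 8 mm above the bench while the heater stands level on its three other feet, as it is found. Pressed down at the case corner by it with about 3 N, the unshimmed heater rocks over about 4 degrees.
- press_corner (a point): point on the flat case top at the corner by the short foot, 25 mm in from both edges (heater x = -50, y = +50, z = 98 mm): the place to press.
- shim: Wedge shim, light wood, 90 g, 110 mm long (x), 50 mm wide (y). Origin: centre of its underside; x points from heel to thin end. Ramp: 3 mm thick at the thin end (x = +55), rising evenly to 16 mm at x = -30; behind that a heel block 24 mm tall to x = -55. It lies left of the heater, thin end toward the short foot, 30 to 70 mm short of the foot's centre, a little askew.
- thin_end (a point): middle of the thin end's lower edge (shim x = +55 mm). The ramp meets the short foot when the foot's centre is about 25 mm behind this edge (heelwards).
- heel (a point): centre of the shim's upright flat back face (shim x = -55 mm, 12 mm up): the face to push on, toward shim +x. The push needed is about 1 N on the bare bench and rises past 5 N within 2 mm once the shim bears snugly on the foot; pushed on with some 8 to 13 N the heater begins to slide along with the shim.
- tube_rack: bystander: red tube rack 70 x 130 mm, 44 mm tall with its tubes, beyond the heater. Origin at the centre of the underside.
- tip_box: bystander: blue pipette tip box 80 x 115 x 55 mm, to the left of the heater, on the far side of the shim. Origin at the centre of the underside.
- reagent_bottle: bystander: amber bottle, 56 mm across, 120 mm tall, to the right of the heater. Origin at the centre of the underside.
- dish_stack: bystander: stack of clear dishes 60 mm across, 40 mm tall, on the near side of the shim. Origin at the centre of the underside.
- timer: bystander: grey timer 55 x 60 x 18 mm, in front of the heater. Origin at the centre of the underside.
- sample_box: bystander: cardboard box 90 x 90 x 50 mm, near right of the heater. Origin at the centre of the underside.
- jar: bystander: small white jar 44 mm across, 55 mm tall, left, on the near side of the shim. Origin at the centre of the underside.

How it is judged (in metres and radians):
On the way:
1. the case is pressed down with over 4 N within 50 mm of the corner point by the short foot; the shim under it carries over 1 N and the heater stays within 0.012 rad of level (contact force between the fingers and heater above 4 N and contact force between shim and heater above 1 N and angle between heater's own z axis and vertical below 0.012 rad and x of short_foot in the frame of shim between -0.03 and 0.05 m and horizontal distance between the grasp point and press_corner below 0.05 m), for 0.2 s.
At the end, for the whole second after the job is handed in: The shim lies flat on the bench under the short foot (foot centre over the ramp, within 25 mm of its middle line) and bears on it with more than 0.2 N; the heater is within 0.012 rad (0.7 degrees) of level, within 18 mm of where it stood; both at rest (contact force between shim and heater above 0.2 N and angle between heater's own z axis and vertical below 0.012 rad and x of short_foot in the frame of shim between -0.03 and 0.05 m and y of short_foot in the frame of shim between -0.025 and 0.025 m and angle between shim's own z axis and vertical below 0.03 rad and height (world z) of shim below 0.004 m and distance of heater from where it was at the start of the episode below 0.018 m and linear speed of each of heater, shim below 0.01 m/s); the robot touches nothing.
It fails at once if the shim is picked up (more than 12 mm off the bench, or tipped more than 0.3 rad) (height (world z) of shim above 0.012 m or angle between shim's own z axis and vertical above 0.3 rad).
It fails at once if the heater is lifted, shoved more than 25 mm or tipped more than 0.12 rad (distance of heater from where it was at the start of the episode above 0.025 m or height (world z) of heater above 0.012 m or angle between heater's own z axis and vertical above 0.12 rad).
It fails at once if a bystander is moved more than 30 mm (distance of any of tube_rack, tip_box, reagent_bottle, dish_stack, timer, sample_box, jar from where it was at the start of the episode above 0.03 m).
It also fails if it takes over 51 s, if anything falls off the work surface, if the arm or the gripper's body presses on something with over 40 N, if the wrist force passes 120 N, or if a joint passes its speed limit or range.

ROBOT

A 6-joint arm with a two-finger parallel gripper is mounted at the origin on the work surface. World frame = base frame: x ahead of the robot, y to its left, z up, the work surface at z = 0. Lengths are in mm, angles in degrees, forces in N, time in s.
With the tool pointing down it reaches from about 350 to 850 mm from the base axis. Payload 8.1 kg.
Tool frame: the origin (TCP) lies at the centre of the arm's flange, where the gripper is bolted on; the fingertips stand 173 mm ahead of it and the grasp point (between the pads) lies 155 mm ahead of it; z points along the fingers, y is the line along which they close (so a half turn about z gives the same grasp; the last joint's range is limited). The gripper opens to 85 mm and grips with 20 to 120 N. Pads are 22 mm wide; open, the fingers measure 114 mm over their backs; the gripper's body (76 mm by 85 mm) begins 54 mm behind the grasp point. The pads swing forward as they close: fully open they stand 13 mm farther back than shut.
Start: joints at [-72.789, 7.471, 85.268, -0, 87.261, -4.893], TCP at [225.801, -555.896, 404.692] pointing down, gripper open.
Joint ranges: [-169.43, 169.43], [-51.17, 129.36], [1.28, 143.12], [-76.62, 256.62], [0, 156.53], [-152.29, 152.29]. Speed limits (degrees/s): [136.94, 136.94, 159.86, 180, 180, 180].

INTERFACE

Orientations are given as [roll, pitch, yaw] about the fixed x, y, z axes, in that order (R = Rz(yaw) Ry(pitch) Rx(roll)).
In Python, from bench import * gives the robot as it stands.
- The arm moves only by the shell command python3 -m jog 'ROWS' [FORCE]. ROWS is text: rows parted by semicolons, each of 7 numbers parted by spaces: the shift along the tool's x, y, z scaled (see below), then the turn, a rotation vector about the tool's x, y, z scaled (see below), then the closure, from -1 (fully open) to 1 (shut). In form: tx ty tz wx wy wz hand; .... A call has 1 to 5 rows; each row shifts and turns the commanded pose from where the row before left it, along the tool's axes as they then stand; what a row does not reach is not made up. The controller multiplies each number of a shift by 0.1 m and each number of a turn by 60 degrees. A row lasts 1/8 s, in which the tool goes at most 62.5 mm and 10.7 degrees, less where a joint would pass 70% of its speed; a pose out of reach is approached as far as the arm can. A call with a number of a shift or a turn outside -1 to 1 is refused whole. A call with a gripper value outside its range is refused whole. The fingers move at their own pace and stop on an object; FORCE is the grip in N (left out, the last holds). Time passes only in rows, so rows that do not move let the fingers close. It gives the time, the measured TCP pose, the force, the opening and the grip force at its end, in the units of the state.
- sense(): the state, without advancing time (a new reading comes with each control period).
- snapshot(name): name is "side" or "top"; returns a dict with "img" (400x640x3 uint8, red, green, blue), "fx", "fy", "cx", "cy" (pixels), "dist" ([k1, k2, p1, p2, k3] as OpenCV has them; the pictures are not rectified), "extrinsics" (4x4, takes a point from camera to world coordinates). Camera axes: x right, y down, z forward; pixel columns grow to the right and rows downward; lengths in mm; the calibration is good to about 2 mm. A picture is of the moment at which its call begins. There is no depth.
- hand_in(): hands the job in; it is judged then, once.
The state is a dict: "time": time; "joint_pos": joint angles; "qd": joint speeds; "joint_efforts": joint torques, N m; "tool_pos": TCP position; "tcp_rot": TCP orientation; "ft_force": force on the tool from outside, world axes, zero at the start; "wrist_torque": the same for the moment, N m; "finger_gap": finger opening in mm; "grip_force": force on a finger pad.
Only numpy, scipy, OpenCV 4.12 (cv2) and the standard library are available. Lean on these libraries where they do the work, as an engineer would, in place of code of your own. Each camera call takes 0.05 s, during which the arm holds its last target. There are 200 camera calls.

## Working session

There is one attempt and no reset: what is moved stays moved. The work goes in short steps, Python scripts to look and compute and a shell command to move; the robot and the scene stay as the last step left them, time stands still between calls to the robot, and variables do not carry over. Pictures are saved under pics/ and viewed, at most 10 in all, crops included, and the job is handed in when it is done.

```bash
mkdir -p pics; ls; python3 - <<'E'
from bench import *
import cv2,numpy as np
for n in("top","side"):
    s=snapshot(n); cv2.imwrite(f"pics/{n}0.png",s["img"][:,:,::-1]); print(n,s["fx"],s["fy"],s["cx"],s["cy"],s["dist"]);print(np.round(s["extrinsics"],3).tolist())
print(sense())
E
```

```text
pics
top 391.8663507677709 391.8663507677709 321.21076242264303 196.0631168635494 [-0.07403781  0.          0.          0.          0.        ]
[[-0.011, -0.997, 0.077, 471.274], [-1.0, 0.011, -0.006, 7.201], [0.005, -0.077, -0.997, 1015.448], [0.0, 0.0, 0.0, 1.0]]
side 411.5218745730496 411.5218745730496 315.40330779398033 196.03599604273512 [0.01601742 0.         0.         0.         0.        ]
[[-0.912, -0.29, 0.29, 296.224], [-0.41, 0.662, -0.628, 541.897], [-0.01, -0.691, -0.722, 702.535], [0.0, 0.0, 0.0, 1.0]]
{'time': 0.1, 'joint_pos': array([-7.27889313e+01,  7.51152066e+00,  8.53246282e+01, -5.56766580e-05,
        8.72602710e+01, -4.89400853e+00]), 'qd': array([-0.03432676, -0.13155244, -0.12620627, -0.07443234, -0.01365893,
        0.07060204]), 'joint_efforts': array([ 1.56192738e-03, -5.70953679e+01, -5.01941550e+01, -1.06516322e-04,
        8.19655659e-03, -5.39613939e-05]), 'tool_pos': array([ 225.7334159 , -555.69331336,  403.72613766]), 'tcp_rot': array([-1.79903927e+02, -8.17043644e-03,  2.21050731e+01]), 'ft_force': array([0.77689646, 0.46192835, 0.30740422]), 'wrist_torque': array([ 0.00293112, -0.02053076, -0.03443066]), 'grip_force': 0.0, 'finger_gap': 85.70872358086895}
```

View pics/top0.png

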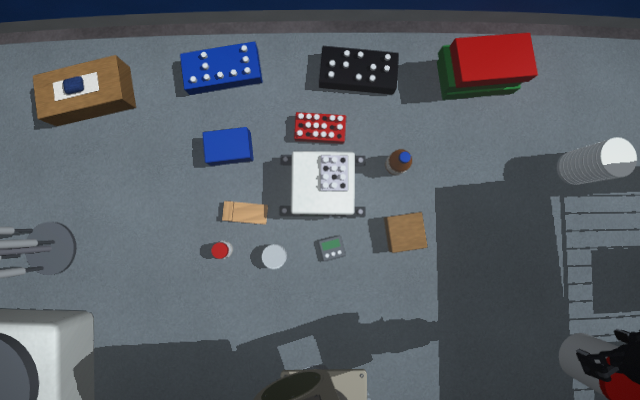

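View pics/side0.png

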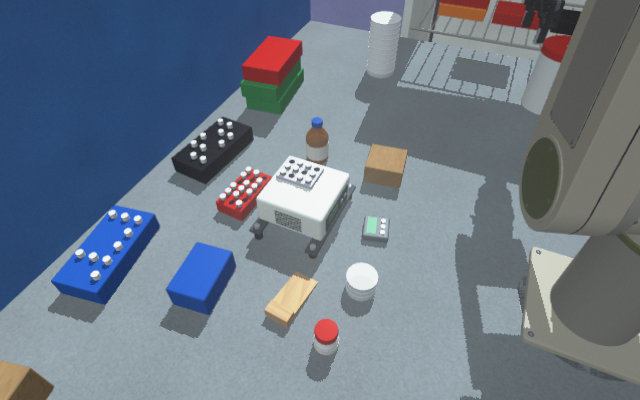

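```bash
cat > h.py <<'E'
from bench import *
import cv2,numpy as np
def ray(s,px,z):
    K=np.array([[s["fx"],0,s["cx"]],[0,s["fy"],s["cy"]],[0,0,1]])
    p=cv2.undistortPoints(np.float32(px).reshape(-1,1,2),K,np.float32(s["dist"])).reshape(-1,2)
    E=s["extrinsics"]; d=np.c_[p,np.ones(len(p))]@E[:3,:3].T; o=E[:3,3]
    return (o+d*((np.broadcast_to(z,len(p))-o[2])/d[:,2])[:,None])[:,:2]
def big(m):
    c=max(cv2.findContours(m.astype(np.uint8),cv2.RETR_EXTERNAL,cv2.CHAIN_APPROX_NONE)[0],key=cv2.contourArea); return c
def wood(s,box):
    i=cv2.cvtColor(s["img"],cv2.COLOR_RGB2HSV); m=(i[...,0]<25)&(i[...,0]>5)&(i[...,1]>70)&(i[...,2]>100)
    r=np.zeros_like(m); r[box[1]:box[3],box[0]:box[2]]=1; return m&r
def white(s,box):
    i=cv2.cvtColor(s["img"],cv2.COLOR_RGB2HSV); m=(i[...,1]<45)&(i[...,2]>185)
    r=np.zeros_like(m); r[box[1]:box[3],box[0]:box[2]]=1; return m&r
E
python3 - <<'E'
from h import *
s=snapshot("top"); t=snapshot("side")
for nm,S,wb,hb in(("top",s,(200,180,280,235),(270,130,375,230)),("side",t,(250,260,330,335),(240,140,365,250))):
    c=big(wood(S,wb)); q=cv2.boxPoints(cv2.minAreaRect(c)); ap=cv2.approxPolyDP(c,2.5,True)[:,0]
    print(nm,"wood",cv2.contourArea(c),np.round(q,1).tolist(),ap.tolist())
    c2=big(white(S,hb)); q2=cv2.boxPoints(cv2.minAreaRect(cv2.convexHull(c2))); print("white",cv2.contourArea(c2),np.round(q2,1).tolist(), cv2.approxPolyDP(cv2.convexHull(c2),3,True)[:,0].tolist())
    if nm=="top":
        print("wood z0",ray(S,q,0).round(1).tolist(),"z24",ray(S,q,24).round(1).tolist()); print("case",ray(S,q2,98).round(1).tolist())
a=cv2.resize(s["img"][125:275,195:375],None,fx=4.2,fy=4,interpolation=cv2.INTER_CUBIC)[:,:,::-1]
a=cv2.resize(s["img"][140:280,200:380],None,fx=4,fy=4,interpolation=cv2.INTER_CUBIC)[:,:,::-1]
cv2.imwrite("pics/topc.png",a)
b=cv2.resize(t["img"][170:340,220:400],None,fx=3.5,fy=3.5,interpolation=cv2.INTER_CUBIC)[:,:,::-1]
cv2.imwrite("pics/sidec.png",b)
E
```

```text
top wood 783.0 [[221.6999969482422, 220.10000610351562], [223.39999389648438, 200.60000610351562], [267.29998779296875, 204.5], [265.6000061035156, 223.89999389648438]] [[224, 202], [223, 220], [265, 223], [266, 205]]
white 3660.5 [[291.79998779296875, 212.0], [293.0, 151.0], [354.8999938964844, 152.1999969482422], [353.70001220703125, 213.3000030517578]] [[354, 154], [352, 213], [292, 211], [293, 152]]
wood z0 [[490.3, 259.9], [540.9, 255.8], [529.8, 141.1], [479.4, 145.6]] z24 [[489.9, 253.9], [539.3, 249.9], [528.4, 137.9], [479.2, 142.3]]
case [[505.8, 70.8], [650.5, 67.1], [646.0, -79.7], [501.2, -74.1]]
side wood 1242.0 [[262.3999938964844, 311.79998779296875], [293.5, 266.29998779296875], [316.8999938964844, 282.29998779296875], [285.79998779296875, 327.79998779296875]] [[296, 272], [265, 308], [267, 315], [287, 326], [288, 319], [316, 283], [314, 281], [311, 288], [311, 279]]
white 3535.0 [[255.89999389648438, 199.1999969482422], [274.3999938964844, 146.5], [349.5, 172.89999389648438], [330.8999938964844, 225.60000610351562]] [[289, 155], [348, 173], [319, 221], [257, 199]]
```

View pics/topc.png

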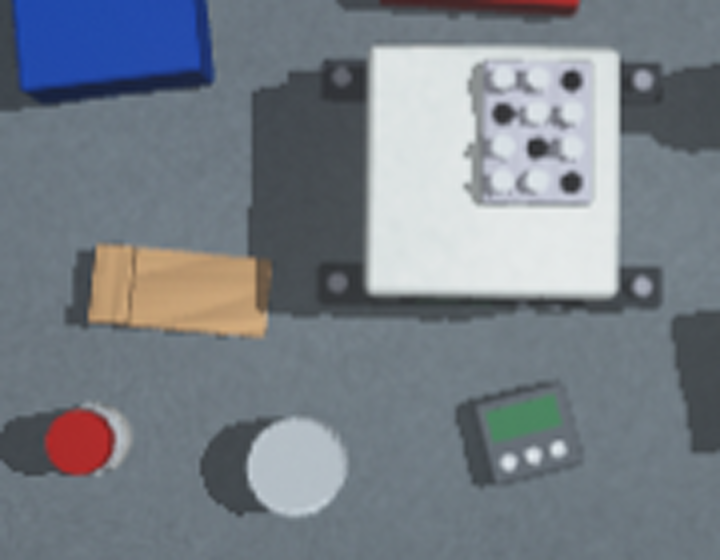

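View pics/sidec.png

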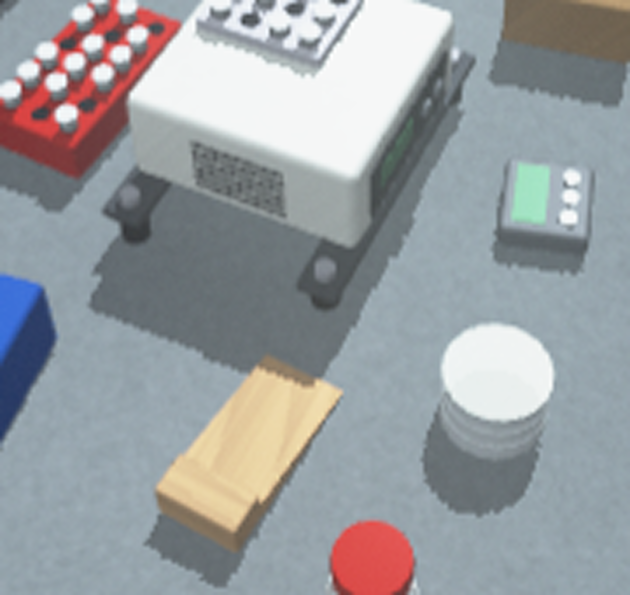

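The top crop shows the shim's heel at about px (223,211), its thin end at (267,215) and the short foot's bar end at (284,211). The side crop confirms the foot near (313,250), with the panel facing the robot and the shim in front of the short foot.

```bash
python3 - <<'E'
from h import *
s=snapshot("top"); t=snapshot("side")
f=lambda u:np.array(u)/4+[200,140]
g=lambda u:np.array(u)/3.5+[220,170]
B=ray(s,f([(342,76),(337,282),(643,80),(643,286)]),40); print("bolts",B.round(1).tolist(),B.mean(0))
y=(B[0]+B[1]-B[2]-B[3]); y/=np.linalg.norm(y); x=np.array([y[1],-y[0]]); c=B.mean(0); print("len",B@x,B@y,"heater yaw",np.degrees(np.arctan2(x[1],x[0])))
F=c-65*x+95*y; print("foot",F,"press",c-50*x+50*y)
P=ray(s,f([(97,245),(89,322),(270,261),(265,337)]),[24,24,3,3]); print("shim",P.round(1).tolist())
hl=P[:2].mean(0);th=P[2:].mean(0); d=th-hl; L=np.linalg.norm(d); d/=L; n=np.array([-d[1],d[0]]); r=F-hl
print("heel",hl,"thin",th,L,"yaw",np.degrees(np.arctan2(d[1],d[0])),"foot along",r@d-L,"lat",r@n)
# side
Q=ray(t,g([(157,492),(236,550),(341,392),(265,357)]),[12,0,3,3]);print("side: heel?",Q.round(1).tolist())
print("side foot bottom",ray(t,g([(325,303)]),8),"bolt",ray(t,g([(325,270)]),40))
# bystanders near
print("jar",ray(s,f([(80,440)]),55),"dish",ray(s,f([(297,466)]),40),"tipbox corners",ray(s,f([(20,95),(207,78)]),[0,0]))
E
```

```text
bolts [[641.6, 90.0], [512.0, 93.6], [637.1, -99.5], [507.4, -97.0]] [574.49962245  -3.23807981]
len [639.24099798 509.58322903 639.28174116 509.54248585] [105.32268009 105.82903926 -84.21395264 -84.79036511] heater yaw -1.3738349514738335
foot [511.79599351  93.29302874] press [525.71277759  47.94632962]
shim [[537.7, 247.8], [488.9, 252.6], [527.6, 140.2], [478.5, 143.5]]
heel [513.30277873 250.18093204] thin [503.04018149 141.85917163] 108.80682276800106 yaw -95.4121500025812 foot along 47.52379116271102 lat 13.29750928613168
side: heel? [[539.3, 244.4], [490.1, 251.4], [477.9, 145.2], [527.0, 141.7]]
side foot bottom [[509.61162926  96.97954709]] bolt [[509.20464764  96.74718958]]
jar [[416.31900293 250.12757301]] dish [[398.41845823 118.93846917]] tipbox corners [[638.71899053 305.60776267]
 [648.32926179 182.02268305]]
```

```bash
python3 -m jog '0 0 0 0 0 -0.16 0.5;0 0 0 0 0 -0.16 0.5;0 0 0 0 0 -0.16 0.5;0 0 0 0 0 -0.16 0.5;0 0 0 0 0 -0.16 0.5' 20; python3 -m jog '0 0 0 0 0 -0.16 0.5;0 0 0 0 0 -0.16 0.5;0 0 0 0 0 0 0.5'
```

```text
time: 0.92
tool_pos: [225.8, -555.9, 404.6]
tcp_rot: [-180.0, -0.0, 70.4]
ft_force: [0.2, 0.3, 1.0]
finger_gap: 21.0
grip_force: 0.0
time: 1.3
tool_pos: [225.8, -555.9, 404.6]
tcp_rot: [-180.0, -0.0, 89.2]
ft_force: [-0.4, 0.1, 0.7]
finger_gap: 21.3
grip_force: 0.0
```

```bash
for k in 1; do python3 -m jog '0.56 0.19 0 0 0 0 0.5;0.56 0.19 0 0 0 0 0.5;0.56 0.19 0 0 0 0 0.5;0.56 0.19 0 0 0 0 0.5;0.56 0.19 0 0 0 0 0.5'; done;  python3 -m jog '0.56 0.19 0 0 0 0 0.5;0.56 0.19 0 0 0 0 0.5;0.56 0.19 0 0 0 0 0.5;0.56 0.19 0 0 0 0 0.5;0.56 0.19 0 0 0 0 0.5';python3 -m jog '0.56 0.19 0 0 0 0 0.5;0.56 0.19 0 0 0 0 0.5;0.56 0.19 0 0 0 0 0.5;0.56 0.19 0 0 0 0 0.5;0.56 0.19 0 0 0 0 0.5'
```

```text
time: 1.92
tool_pos: [324.4, -275.3, 404.8]
tcp_rot: [180.0, 0.0, 89.0]
ft_force: [0.9, 1.0, -0.5]
finger_gap: 21.4
grip_force: 0.0
time: 2.55
tool_pos: [422.8, 3.7, 405.1]
tcp_rot: [179.9, 0.0, 89.0]
ft_force: [1.3, -0.1, -0.2]
finger_gap: 21.1
grip_force: 0.0
time: 3.18
tool_pos: [521.3, 282.6, 404.8]
tcp_rot: [180.0, -0.0, 89.0]
ft_force: [0.5, -0.8, 0.5]
finger_gap: 21.6
grip_force: 0.0
```

```bash
python3 -m jog '0 -0.08 0.5 0 0 -0.017 0.5;0 0 0.5 0 0 0 0.5;0 0 0.5 0 0 0 0.5;0 0 0.5 0 0 0 0.5;0 0 0 0 0 0 0.5'; python3 -m jog '0 0 0.1 0 0 0 0.5;0 0 0.1 0 0 0 0.5; 0 0 0.04 0 0 0 0.5;0 0 0 0 0 0 0.5'; python3 - <<'E'
from h import *
t=snapshot("side")
cv2.imwrite("pics/side1.png",cv2.resize(t["img"][170:370,200:420],None,fx=3,fy=3,interpolation=cv2.INTER_CUBIC)[:,:,::-1])
E
```

```text
time: 3.8
tool_pos: [510.4, 279.6, 199.9]
tcp_rot: [-179.5, 0.2, 90.1]
ft_force: [-0.8, -0.2, 0.1]
finger_gap: 21.2
grip_force: 0.0
time: 4.3
tool_pos: [513.1, 280.7, 181.0]
tcp_rot: [180.0, -0.0, 90.3]
ft_force: [0.7, 0.9, -0.0]
finger_gap: 21.7
grip_force: 0.0
```

View pics/side1.png

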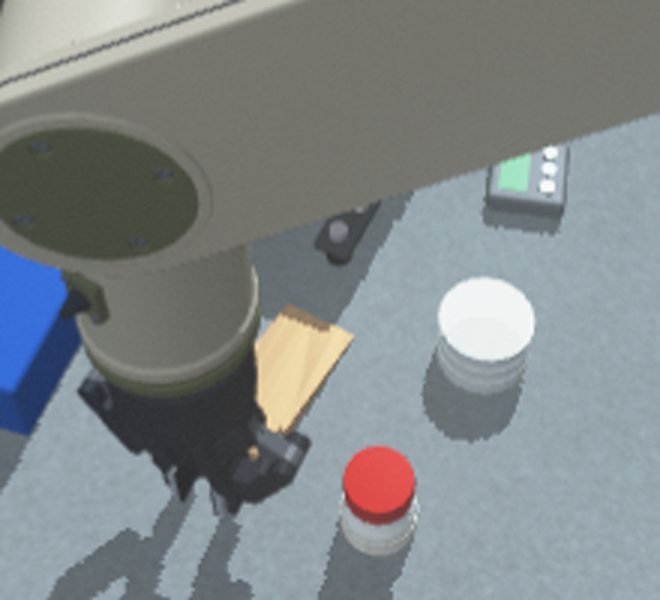

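```bash
python3 -m jog '-0.08 0 0 0 0 0 0.5;-0.08 0 0 0 0 0 0.5;-0.06 0 0 0 0 0 0.5;-0.06 0 0 0 0 0 0.5;-0.06 0 0 0 0 0 0.5';python3 -m jog '-0.05 0 0 0 0 0 0.5;-0.05 0 0 0 0 0 0.5;0 0 0 0 0 0 0.5'; python3 - <<'E'
from h import *
for n in("top","side"):
    s=snapshot(n); b=(200,180,300,240) if n=="top" else (250,240,345,335)
    m=wood(s,b); c=big(m); print(n,cv2.contourArea(c),cv2.approxPolyDP(c,2,True)[:,0].tolist())
    if n=="side": cv2.imwrite("pics/side2.png",cv2.resize(s["img"][170:350,220:400],None,fx=3.3,fy=3.3,interpolation=cv2.INTER_CUBIC)[:,:,::-1])
    else: cv2.imwrite("pics/top2.png",cv2.resize(s["img"][140:280,200:380],None,fx=4,fy=4,interpolation=cv2.INTER_CUBIC)[:,:,::-1])
E
```

```text
time: 4.97
tool_pos: [513.3, 246.4, 180.9]
tcp_rot: [180.0, -0.0, 90.3]
ft_force: [-0.1, 2.1, 1.0]
finger_gap: 21.4
grip_force: 1.0
time: 5.35
tool_pos: [513.2, 236.2, 180.6]
tcp_rot: [-180.0, 0.0, 90.3]
ft_force: [0.2, -0.2, 0.4]
finger_gap: 21.2
grip_force: 0.0
top 759.5 [[276, 201], [234, 201], [234, 219], [274, 219], [277, 217]]
side 324.0 [[298, 262], [298, 281], [304, 291], [317, 268]]
```

View pics/side2.png

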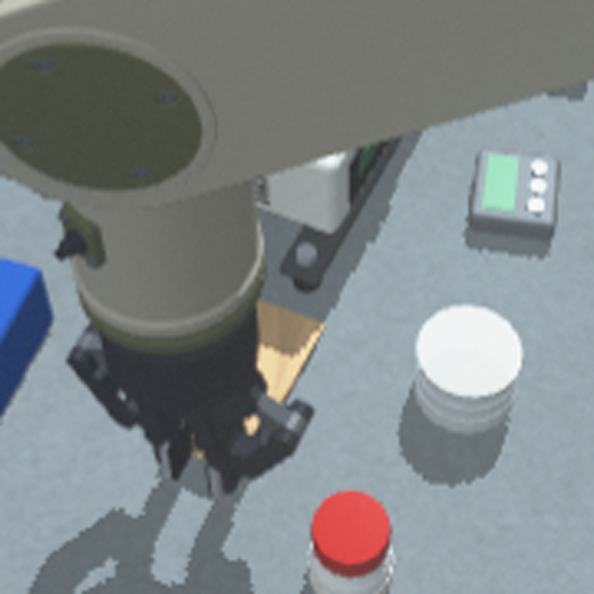

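The shim is squared up: top mask spans cols 234-277, rows 201-219, and the thin end is close to the foot.

```bash
python3 - <<'E'
from h import *
s=snapshot("top")
print(ray(s,[(233.5,200.5),(233.5,219.5),(277.5,201),(276.5,219.5)],[24,24,3,3]))
E
```

```text
[[539.3892521  224.11138961]
 [491.14996854 223.87592189]
 [538.31278826 114.24753941]
 [490.4888802  116.98789981]]
```

View pics/top2.png

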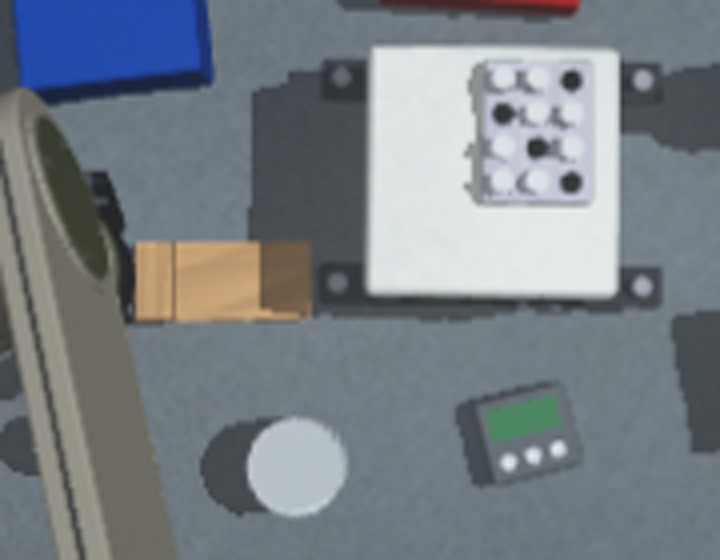

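```bash
python3 -m jog '-0.06 0 0 0 0 0 0.5;-0.06 0 0 0 0 0 0.5;-0.06 0 0 0 0 0 0.5;-0.06 0 0 0 0 0 0.5;-0.06 0 0 0 0 0 0.5';python3 -m jog '-0.03 0 0 0 0 0 0.5;-0.02 0 0 0 0 0 0.5;-0.01 0 0 0 0 0 0.5'; python3 -m jog '-0.01 0 0 0 0 0 0.5;-0.01 0 0 0 0 0 0.5'; python3 -m jog '-0.01 0 0 0 0 0 0.5;-0.01 0 0 0 0 0 0.5'
```

```text
time: 6.12
tool_pos: [513.4, 206.2, 180.7]
tcp_rot: [-180.0, -0.0, 90.3]
ft_force: [-0.2, 0.6, -0.6]
finger_gap: 21.4
grip_force: 0.3
time: 6.5
tool_pos: [513.4, 200.6, 180.7]
tcp_rot: [180.0, -0.0, 90.3]
ft_force: [0.7, 1.5, -0.4]
finger_gap: 21.0
grip_force: 0.3
time: 6.75
tool_pos: [513.4, 198.8, 180.7]
tcp_rot: [180.0, -0.0, 90.3]
ft_force: [-0.5, 1.3, -0.0]
finger_gap: 21.4
grip_force: 0.4
time: 7.0
tool_pos: [513.5, 196.7, 180.7]
tcp_rot: [180.0, -0.0, 90.3]
ft_force: [0.4, 0.8, 0.1]
finger_gap: 21.4
grip_force: 0.5
```

```bash
python3 -m jog '-0.01 0 0 0 0 0 0.5;-0.01 0 0 0 0 0 0.5'; python3 -m jog '-0.01 0 0 0 0 0 0.5'; python3 -m jog '-0.01 0 0 0 0 0 0.5'
```

```text
time: 7.25
tool_pos: [513.5, 194.6, 180.7]
tcp_rot: [180.0, -0.0, 90.3]
ft_force: [-0.9, 0.9, -0.2]
finger_gap: 21.3
grip_force: 0.5
time: 7.38
tool_pos: [513.5, 193.7, 180.7]
tcp_rot: [180.0, -0.0, 90.3]
ft_force: [1.2, 1.5, -0.2]
finger_gap: 21.1
grip_force: 0.5
time: 7.5
tool_pos: [513.5, 192.6, 180.7]
tcp_rot: [180.0, -0.0, 90.3]
ft_force: [0.9, 1.1, 0.2]
finger_gap: 21.2
grip_force: 0.5
```

```bash
python3 -m jog '-0.01 0 0 0 0 0 0.5'; python3 -m jog '-0.01 0 0 0 0 0 0.5'
```

```text
time: 7.62
tool_pos: [513.5, 191.6, 180.7]
tcp_rot: [180.0, -0.0, 90.3]
ft_force: [-0.6, 0.9, 1.0]
finger_gap: 21.5
grip_force: 0.6
time: 7.75
tool_pos: [513.5, 190.6, 180.7]
tcp_rot: [180.0, -0.0, 90.3]
ft_force: [0.2, 1.4, -0.3]
finger_gap: 21.3
grip_force: 0.8
```

```bash
python3 -m jog '-0.01 0 0 0 0 0 0.5'; python3 -m jog '-0.01 0 0 0 0 0 0.5'
```

```text
time: 7.88
tool_pos: [513.5, 189.8, 180.7]
tcp_rot: [180.0, -0.0, 90.3]
ft_force: [0.6, 3.2, -0.2]
finger_gap: 20.9
grip_force: 1.6
time: 8.0
tool_pos: [513.5, 189.0, 180.7]
tcp_rot: [180.0, -0.0, 90.3]
ft_force: [0.9, 6.8, -0.8]
finger_gap: 21.2
grip_force: 2.9
```

```bash
python3 -m jog '-0.005 0 0 0 0 0 0.5'; python3 -m jog '-0.005 0 0 0 0 0 0.5'
```

```text
time: 8.12
tool_pos: [513.5, 188.6, 180.7]
tcp_rot: [180.0, -0.1, 90.3]
ft_force: [-0.0, 6.5, -0.8]
finger_gap: 21.5
grip_force: 3.5
time: 8.25
tool_pos: [513.5, 188.3, 180.8]
tcp_rot: [180.0, -0.1, 90.3]
ft_force: [0.2, 7.9, -1.3]
finger_gap: 21.3
grip_force: 4.0
```

Snug at about 7–8 N. I'll back off, raise the tool, shut the fingers and look.

```bash
python3 -m jog '0.03 0 0 0 0 0 0.5;0.2 0 0 0 0 0 0.5;0 0 -0.5 0 0 0 0.5;0 0 -0.5 0 0 0 1;0 0 -0.5 0 0 0 1';  python3 - <<'E'
from h import *
s=snapshot("top")
m=wood(s,(200,180,300,240)); c=big(m); ap=cv2.approxPolyDP(c,2,True)[:,0]; print(ap.tolist())
c2=big(white(s,(270,130,375,230))); q2=cv2.boxPoints(cv2.minAreaRect(cv2.convexHull(c2)));print(q2.round(1).tolist())
i=s["img"][140:280,200:380]; cv2.imwrite("pics/top3.png",cv2.resize(i,None,fx=4,fy=4,interpolation=cv2.INTER_CUBIC)[:,:,::-1])
print(sense()["tool_pos"],sense()["ft_force"])
E
```

```text
time: 8.88
tool_pos: [513.1, 211.7, 332.2]
tcp_rot: [-180.0, 0.0, 90.4]
ft_force: [0.9, 0.3, 0.1]
finger_gap: -0.0
grip_force: 0.0
[[252, 200], [252, 219], [295, 218], [278, 215], [278, 205], [289, 204], [289, 201]]
[[291.79998779296875, 212.0], [293.0, 151.0], [354.8999938964844, 152.1999969482422], [353.70001220703125, 213.1999969482422]]
[515.07620832 212.291436   340.52111931] [3.6534632  1.22706142 6.8488893 ]
```

View pics/top3.png

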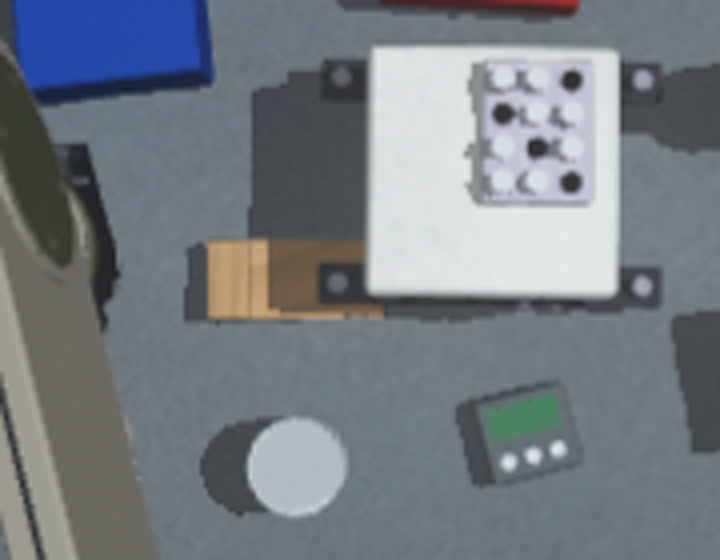

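The heater has not shifted (case corners unchanged), and the shim runs under the bar end, with its heel back at col 252. Next is the press.

```bash
python3 -m jog '-0.54 0.03 0 0 0 0 1;-0.54 0.03 0 0 0 0 1;-0.54 0.04 0 0 0 0 1;0 0 0.3 0 0 0 1;0 0 0 0 0 0 1'; python3 -m jog '0 0 0.2 0 0 0 1;0 0 0.1 0 0 0 1; 0 0 0 0 0 0 1'
```

```text
time: 9.55
tool_pos: [523.3, 48.8, 298.2]
tcp_rot: [-179.7, -0.0, 90.3]
ft_force: [0.3, 0.8, 0.2]
finger_gap: -0.4
grip_force: 0.0
time: 9.93
tool_pos: [524.6, 49.8, 271.7]
tcp_rot: [180.0, 0.0, 90.4]
ft_force: [0.5, 0.8, 0.7]
finger_gap: -0.0
grip_force: 0.0
```

```bash
python3 -m jog '0 0 0.01 0 0 0 1'; python3 -m jog '0 0 0.01 0 0 0 1'
```

```text
time: 10.05
tool_pos: [524.7, 49.6, 271.4]
tcp_rot: [179.9, -0.0, 90.4]
ft_force: [-6.7, 0.7, 15.2]
finger_gap: 0.0
grip_force: 7.6
time: 10.18
tool_pos: [524.7, 49.6, 271.3]
tcp_rot: [179.9, -0.0, 90.4]
ft_force: [-11.9, 1.7, 23.5]
finger_gap: 0.1
grip_force: 11.7
```

```bash
python3 -m jog '0 0 0.005 0 0 0 1;0 0 0 0 0 0 1'
```

```text
time: 10.42
tool_pos: [524.7, 49.6, 271.3]
tcp_rot: [179.9, -0.0, 90.4]
ft_force: [-12.3, 1.8, 22.0]
finger_gap: 0.2
grip_force: 10.9
```

```bash
python3 -m jog '0 0 -0.01 0 0 0 1;0 0 0 0 0 0 1;0 0 0 0 0 0 1'; python3 -m jog '0 0 -0.3 0 0 0 1;0.3 0 -0.5 0 0 0 1;0.6 0 0 0 0 0 1;0.6 0 0 0 0 0 1;0.6 0 0 0 0 0 1'; python3 - <<'E'
from h import *
s=snapshot("top")
print(cv2.approxPolyDP(big(wood(s,(200,180,300,240))),2,True)[:,0].tolist())
c2=big(white(s,(270,130,375,230))); print(cv2.boxPoints(cv2.minAreaRect(cv2.convexHull(c2))).round(1).tolist())
t=snapshot("side"); cv2.imwrite("pics/side4.png",cv2.resize(t["img"][170:340,220:400],None,fx=3.5,fy=3.5,interpolation=cv2.INTER_CUBIC)[:,:,::-1])
print(sense()["tool_pos"])
E
```

```text
time: 10.8
tool_pos: [524.7, 49.6, 271.4]
tcp_rot: [179.9, -0.0, 90.4]
ft_force: [-6.3, 1.3, 13.0]
finger_gap: -0.4
grip_force: 6.8
time: 11.42
tool_pos: [522.8, 261.1, 350.0]
tcp_rot: [179.9, -0.0, 90.3]
ft_force: [0.2, 0.1, -0.1]
finger_gap: -0.1
grip_force: 0.0
[[252, 200], [252, 219], [295, 218], [278, 215], [278, 206], [289, 204], [289, 201]]
[[292.0, 152.0], [354.0, 152.0], [354.0, 213.0], [292.0, 213.0]]
[521.88519559 264.4989459  349.61468343]
```

View pics/side4.png

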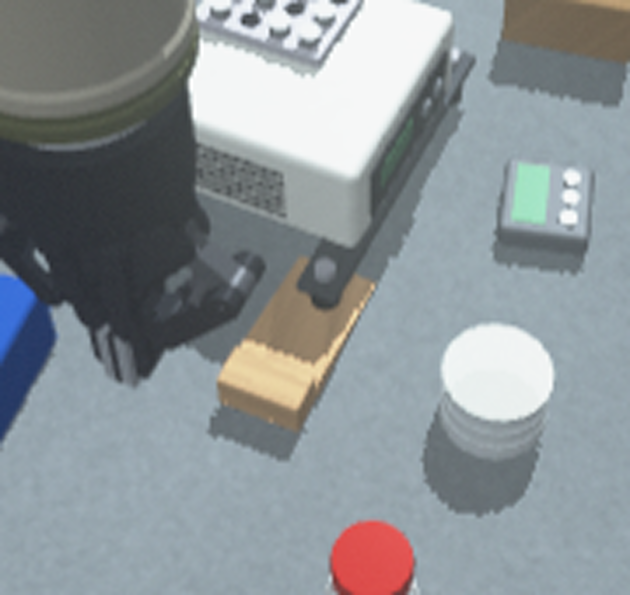

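The foot sits on the ramp and neither heater nor shim has moved visibly. I'll make one gentle re-push to confirm it is still snug after the press.

```bash
python3 -m jog '-0.45 -0.08 0.5 0 0 0 0.5;0 0 0.5 0 0 0 0.5;0 0 0.5 0 0 0 0.5;0 0 0.19 0 0 0 0.5;0 0 0 0 0 0 0.5'; python3 -m jog '-0.1 0 0 0 0 0 0.5;-0.1 0 0 0 0 0 0.5;-0.05 0 0 0 0 0 0.5;0 0 0 0 0 0 0.5'
```

```text
time: 12.15
tool_pos: [515.5, 217.2, 183.4]
tcp_rot: [-179.9, 0.0, 90.3]
ft_force: [-0.9, -0.3, 0.2]
finger_gap: 21.2
grip_force: 0.0
time: 12.65
tool_pos: [516.4, 191.6, 184.7]
tcp_rot: [179.9, -0.0, 90.3]
ft_force: [0.6, 0.5, 0.9]
finger_gap: 21.4
grip_force: 0.0
```

```bash
python3 -m jog '-0.01 0 0 0 0 0 0.5;-0.01 0 0 0 0 0 0.5'; python3 -m jog '-0.01 0 0 0 0 0 0.5'
```

```text
time: 12.9
tool_pos: [516.1, 190.3, 184.1]
tcp_rot: [-180.0, -0.0, 90.3]
ft_force: [-0.0, 0.4, 0.1]
finger_gap: 21.7
grip_force: 0.0
time: 13.02
tool_pos: [516.1, 189.3, 184.0]
tcp_rot: [-180.0, 0.0, 90.3]
ft_force: [-0.6, 0.5, 1.1]
finger_gap: 21.5
grip_force: 0.0
```

```bash
python3 -m jog '-0.01 0 0 0 0 0 0.5'; python3 -m jog '-0.005 0 0 0 0 0 0.5'
```

```text
time: 13.15
tool_pos: [516.0, 188.5, 184.0]
tcp_rot: [-180.0, -0.0, 90.3]
ft_force: [-0.6, 5.3, -1.4]
finger_gap: 21.0
grip_force: 2.5
time: 13.28
tool_pos: [516.0, 188.3, 184.0]
tcp_rot: [180.0, -0.1, 90.3]
ft_force: [0.1, 6.0, -0.9]
finger_gap: 21.5
grip_force: 3.4
```

Contact came at the same spot and the force rose at once, so it is still snug. I'll move clear and hand in.

```bash
python3 -m jog '0.03 0 0 0 0 0 0.5;0.25 0 0 0 0 0 0.5;0 0 -0.5 0 0 0 0.5;0 0 -0.5 0 0 0 0.5;0 0 -0.5 0 0 0 0.5'; python3 -m jog '0 0 0 0 0 0 0.5;0 0 0 0 0 0 0.5;0 0 0 0 0 0 0.5;0 0 0 0 0 0 0.5'; python3 -c "
from bench import *
print(hand_in())"
```

```text
time: 13.9
tool_pos: [515.7, 215.6, 335.5]
tcp_rot: [-180.0, 0.0, 90.3]
ft_force: [0.6, -0.2, -0.1]
finger_gap: 21.6
grip_force: 0.0
time: 14.4
tool_pos: [515.5, 215.5, 332.4]
tcp_rot: [-179.8, 0.1, 90.3]
ft_force: [-0.0, 0.7, 1.2]
finger_gap: 21.5
grip_force: 0.0
the job is handed in; nothing more can be done
None
```

The shim is wedged snugly under the short foot, the heater barely gave under a press of about 22 N at that corner and stayed where it stood, and the arm is clear; I handed the job in at about 14 s (no verdict came back).

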